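# Vent the irrigation valve and hold its cover over the screw holes

## Task

First push the red bleed plunger on the black irrigation valve all the way down to vent it. Then pick up the aluminium cover plate by its blue solenoid block and finish holding it level and still about 20 mm above the valve's flange, every screw hole lined up over a threaded hole so that I can drop the screws through; either way round will do. The gasket is loose, so never let the cover touch the valve; leave the regulator, check valve and drip stakes where they are, and do not put the cover down or let go at the end.

Things in the scene. Friction and masses are not known exactly. Their poses are not given: they have to be found in the camera images.
- valve: Black irrigation valve, fixed to the bench. Origin: bench level under its flange centre, z up. Flange 110 (x) by 90 mm (y), flat top 70 mm up, dark gasket in the middle, four brass-ringed threaded holes (5 mm) at x = +-42, y = +-32 mm. Pipe (34 mm) along y at 36 mm height, inlet end y = +150, steel union (58 mm across) end y = -150. Bleed plunger at x = 0, y = +105 mm.
- valve_seat (a point): Centre of the valve flange's top face (70 mm above the bench); axes as the valve.
- valve_hole_a (a point): Mouth of the threaded hole at x = +42, y = +32 mm of the valve, on the flange's top face.
- valve_hole_c (a point): Mouth of the threaded hole diagonally opposite, at x = -42, y = -32 mm of the valve.
- bleed (a joint): Travel of the bleed plunger in m: 0 = up, 0.014 = fully down against its stop. It moves straight down; a spring pushes back with 3 N at the top and 10 N at the bottom, and returns it when let go.
- bleed_top (a point): Centre of the top of the plunger's red round cap (24 mm across, 6 mm thick), 86 mm above the bench when up and 72 mm when fully down; it moves with the plunger. The brass housing under it is 32 mm across, its top 66 mm above the bench.
- cover: Loose aluminium cover plate flat on the bench, 110 (x) by 90 (y) by 8 mm, four 13 mm through holes at x = +-42, y = +-32 mm like the flange. Origin: centre of its underside, z up. Blue solenoid block on its centre, 34 (x) by 28 mm (y), from 8 to 58 mm above the underside, flat upright sides: grip it there. 0.2 to 0.45 kg, balanced; a half turn looks the same.
- cover_hole_a (a point): Lower mouth of the cover hole at x = +42, y = +32 mm of the cover, in the plane of its underside.
- cover_hole_c (a point): Lower mouth of the cover hole diagonally opposite, at x = -42, y = -32 mm of the cover.
- regulator: Bystander: blue polymer pressure regulator standing upright, 56 mm across, 78 mm high, with two side ports (80 mm over them, along y). Origin: centre of its underside.
- check_valve: Bystander: bronze check valve lying on the bench, 40 mm (x) by 84 mm (y), 46 mm high. Origin: centre of its underside.
- stake1: Bystander: orange plastic drip stake lying flat along its x, about 150 mm long, 30 mm wide, 12 mm high. Origin: underside, near its middle.
- stake2: Bystander: a second, identical orange drip stake.
There are look-alikes about, which are no part of the job. Of the things that look like the cover, take the one that is farthest to the robot's left at the start.

How it is judged (in metres and radians):
On the way, in this order (a step that is already met when the one before it is completed fails the run):
1. the bleed plunger is pushed fully down while the cover still lies on the bench (value of joint bleed above 0.012 m and height (world z) of cover below 0.01 m), for 0.1 s.
2. the cover is lifted clear of the bench (height (world z) of cover above 0.04 m), for 0.1 s.
At the end, for the whole second after the job is handed in: The fingers still hold the cover, still and level (within 0.08 rad), its underside 10 to 32 mm above the flange, each screw hole within 4 mm sideways of a threaded hole (either way round), nothing but the gripper carrying it, and the bystanders within 25 mm of where they were (((horizontal distance between cover_hole_a and valve_hole_a below 0.004 m and horizontal distance between cover_hole_c and valve_hole_c below 0.004 m) or (horizontal distance between cover_hole_a and valve_hole_c below 0.004 m and horizontal distance between cover_hole_c and valve_hole_a below 0.004 m)) and z of cover in the frame of valve_seat between 0.01 and 0.032 m and angle between cover's own z axis and vertical below 0.08 rad and linear speed of cover below 0.02 m/s and contact force between cover and the fingers above 1.5 N and contact force between cover and valve below 0.3 N and contact force between cover and regulator below 0.3 N and contact force between cover and check_valve below 0.3 N and contact force between cover and stake1 below 0.3 N and contact force between cover and stake2 below 0.3 N and distance of each of regulator, check_valve, stake1, stake2 from where it was at the start of the episode below 0.025 m); the arm keeps its last pose, push and grip.
It fails at once if the cover touches the valve (contact force between cover and valve above 1 N).
It fails at once if the pressure regulator is moved (distance of regulator from where it was at the start of the episode above 0.025 m).
It fails at once if the check valve is moved (distance of check_valve from where it was at the start of the episode above 0.025 m).
It fails at once if the first drip stake is moved (distance of stake1 from where it was at the start of the episode above 0.025 m).
It fails at once if the second drip stake is moved (distance of stake2 from where it was at the start of the episode above 0.025 m).
It also fails if it takes over 51 s, if anything falls off the work surface, if the arm or the gripper's body presses on something with over 40 N, if the wrist force passes 120 N, or if a joint passes its speed limit or range.

## Robot

A 6-joint arm with a two-finger parallel gripper is mounted at the origin on the work surface. World frame = base frame: x ahead of the robot, y to its left, z up, the work surface at z = 0. Lengths are in m, angles in degrees, forces in N, time in s.
With the tool pointing down it reaches from about 0.4 to 0.825 m from the base axis. Payload 7 kg.
Tool frame: the origin (TCP) lies between the finger pads; the fingertips stand 19 mm ahead of it and the grasp point (between the pads) is the TCP (r.tip_extent is the distance from the TCP to the fingertips, in m); z points along the fingers, y is the direction in which the jaws open and shut (so a half turn about z gives the same grasp; the last joint's range is limited). The gripper opens to 88 mm and grips with 3 to 60 N. Pads are 19 mm wide; open, the fingers measure 130 mm over their backs; the gripper's body (78 mm by 193 mm) begins 47 mm behind the grasp point.
Start: joints at [-52.821, 20.546, 0.682, 0, -70.136, -16.507], TCP at [0.238, -0.632, 0.246] pointing down, gripper open.
Joint ranges: [-176.03, 176.03], [-82.01, 121.73], [-58.28, 71.71], [-173.87, 95.51], [-174.79, -0.11], [-173.66, 173.66]. Speed limits (degrees/s): [136.94, 136.94, 172.46, 180, 180, 180].

## Interface

Orientations are given as [roll, pitch, yaw] about the fixed x, y, z axes, in that order (R = Rz(yaw) Ry(pitch) Rx(roll)).
In Python, from plant import r, capture, workorder, spotter gives the robot as it stands.
- The arm moves only by the tool step_arm, never from a script. Its argument "motion" is a list of rows, each a list of 5 numbers: the finger opening in m, from 0 to 0.0876, then the shift along the tool's x, y, z in m, then the turn about the tool's z in rad. In form: [[grip, dx, dy, dz, roll], ...]. A call has 1 to 5 rows; each row is the pose to reach, as a shift and turn from the pose commanded when the call began, along the tool's axes at that moment; what a row does not reach only later rows make up. A row lasts 1/8 s, in which the tool goes at most 62.5 mm and 10.7 degrees, less where a joint would pass 70% of its speed; a pose out of reach is approached as far as the arm can. A call with a gripper value outside its range is refused whole. The fingers move at their own pace and stop on an object; "newtons" is the grip in N (left out, the last holds). Time passes only in rows, so rows that repeat a pose let the fingers close. It gives the time, the measured TCP pose, the force and the opening at its end, in the units of the state.
- r.get_state(): the state, without advancing time (a new reading comes with each control period).
- capture(name): name is "scene" or "top"; returns a dict with "image" (420x560x3 uint8, red, green, blue), "z_map" (420x560 float32, m along the optical axis (not along the pixel's ray), 0 where there is no reading), "fx", "fy", "cx", "cy" (pixels), "pose" (4x4, takes a point from camera to world coordinates). Camera axes: x right, y down, z forward; pixel columns grow to the right and rows downward; lengths in m; the calibration is good to about 2 mm. A picture is of the moment at which its call begins.
- workorder.close_job(): hands the job in, once; it reports no verdict.
Trained networks look in the newest picture that a camera, given by its name, has taken for a name from the list of things; names that differ only in an ending like _2 or _b are one class to them, and where a whole thing is asked for, a point or a joint stands for the part that bears it (a point fixed in the world has none). Each returns a list of dicts, best first, with "p" (0 to 1); they miss things now and then, are a little off and sometimes report something else, mostly with a low value. They report only what shows in the picture. A call takes as long as a camera call. They do not tell look-alikes from the thing itself.
- spotter.regions_of(camera, label): "mask" (420x560 bool, what is visible of it).
- spotter.tip_of(camera, label): "location" ([x, y, z] in m, in world coordinates, good to about 4 mm: a listed point, or the origin of a listed thing).
The state is a dict: "time_s": time; "joints": joint angles; "qd": joint speeds; "joint_torque": joint torques, N m; "tcp_pos": TCP position; "eef_rot": TCP orientation; "contact_force": force on the tool from outside, world axes, zero at the start; "moment": the same for the moment, N m; "gripper_width": finger opening in m.
Only numpy, scipy, OpenCV 4.12 (cv2) and the standard library are available. Lean on these libraries where they do the work, as an engineer would, in place of code of your own. Each camera call takes 0.05 s, during which the arm holds its last target.

## Working session

There is one attempt and no reset: what is moved stays moved. The work goes in short steps, Python scripts to look and compute and a tool call to move; the robot and the scene stay as the last step left them, time stands still between calls to the robot, and variables do not carry over. Pictures are saved under pics/ and viewed, and the job is handed in when it is done.

Besides the shell and the picture viewer there is one more tool, called after ">>>" as name([rows], argument=value, ...), one row to a line, values as JSON. step_arm: Moves the arm, as the interface text tells. Its arguments: {"type":"object","properties":{"motion":{"type":"array","items":{"type":"array","items":{"type":"number"}}},"newtons":{"type":"number"}},"required":["motion"]}

```bash
ls; mkdir -p pics; python3 - <<'E'
from plant import r, capture, workorder, spotter
import cv2,numpy as np
for n in("scene","top"):
    c=capture(n); cv2.imwrite(f"pics/{n}0.png",c["image"][:,:,::-1]); np.savez(f"{n}0.npz",**c)
    print(n,c["fx"],c["cx"],c["cy"],np.round(c["pose"],3).tolist())
    for l in("valve","valve_seat","valve_hole_a","valve_hole_c","bleed_top","cover","cover_hole_a","cover_hole_c","regulator","check_valve","stake1"):
        print(l,[(np.round(d["location"],3).tolist(),round(d["p"],2)) for d in spotter.tip_of(n,l)])
print(r.get_state())
E
```

```text
pics
scene 479.9682817982186 286.7244451449533 207.44896737034486 [[-0.501, 0.707, -0.499, 1.05], [0.865, 0.419, -0.275, 0.255], [0.014, -0.57, -0.822, 0.997], [0.0, 0.0, 0.0, 1.0]]
valve [([0.558, 0.183, -0.001], 0.79), ([0.766, 0.047, -0.004], 0.3)]
valve_seat [([0.556, 0.192, 0.072], 0.94)]
valve_hole_a [([0.524, 0.148, 0.066], 0.81), ([0.594, 0.225, 0.067], 0.72)]
valve_hole_c [([0.524, 0.148, 0.066], 0.81), ([0.594, 0.225, 0.067], 0.72)]
bleed_top [([0.542, 0.293, 0.086], 0.66)]
cover [([0.214, -0.387, 0.0], 0.93), ([0.668, -0.37, 0.0], 0.79), ([0.561, -0.212, 0.001], 0.61), ([0.398, -0.341, -0.002], 0.6)]
cover_hole_a [([0.703, -0.336, -0.003], 0.95), ([0.212, -0.441, -0.004], 0.94), ([0.635, -0.41, -0.002], 0.88), ([0.449, -0.358, 0.001], 0.85), ([0.352, -0.33, -0.007], 0.81), ([0.587, -0.164, -0.002], 0.72), ([0.221, -0.336, -0.003], 0.71)]
cover_hole_c [([0.703, -0.336, -0.003], 0.95), ([0.212, -0.441, -0.004], 0.94), ([0.635, -0.41, -0.002], 0.88), ([0.449, -0.358, 0.001], 0.85), ([0.352, -0.33, -0.007], 0.81), ([0.587, -0.164, -0.002], 0.72), ([0.221, -0.336, -0.003], 0.71
[... 1432 characters left out ...]
 ([0.765, 0.046, 0.003], 0.62)]
{'time_s': 1.2, 'joints': array([-5.28198837e+01,  2.05463332e+01,  6.80707889e-01, -8.59741940e-04,
       -7.01352964e+01, -1.65059781e+01]), 'qd': array([ 0.1267862 , -0.05643449,  0.01952767,  0.04283197, -0.00935618,
        0.00912949]), 'joint_torque': array([ 7.01883710e-05, -5.82403457e+01,  2.93301737e+01,  7.00247616e+00,
        1.25191870e-02, -1.11410375e-05]), 'tcp_pos': array([ 0.23827423, -0.63151276,  0.24554932]), 'eef_rot': array([ 1.79998887e+02,  5.13387216e-04, -1.59326154e+02]), 'contact_force': array([-0.33959172, -0.30559364,  0.4031852 ]), 'moment': array([ 0.00314353,  0.02037777, -0.05661142]), 'gripper_width': 0.08737106233257853}
```

View pictures.

View pics/scene0.png

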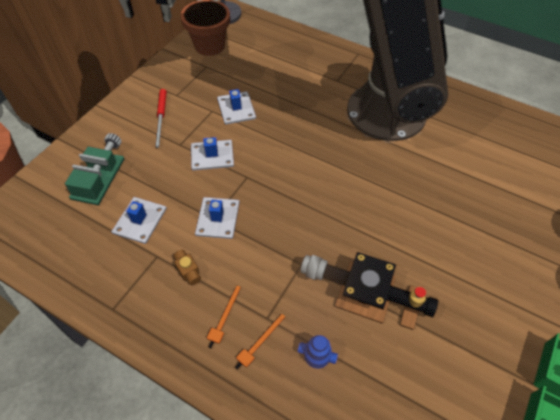

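View pics/top0.png

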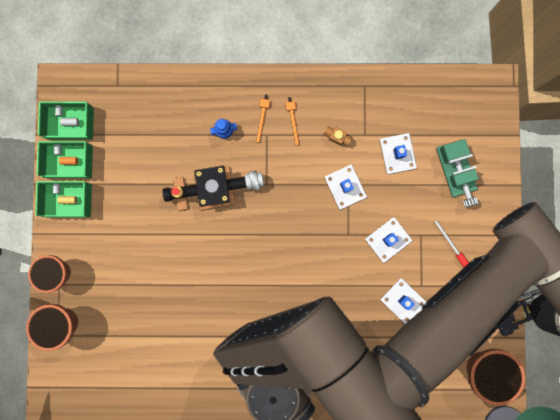

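```bash
cat > h.py <<'E'
import numpy as np,cv2
def load(n): return dict(np.load(n,allow_pickle=True))
def proj(c,P):
    P=np.atleast_2d(P); T=np.linalg.inv(c["pose"]); q=P@T[:3,:3].T+T[:3,3]
    return np.c_[c["fx"]*q[:,0]/q[:,2]+c["cx"],c["fy"]*q[:,1]/q[:,2]+c["cy"]]
def back(c,uv,z):
    uv=np.atleast_2d(uv); d=np.c_[(uv[:,0]-c["cx"])/c["fx"],(uv[:,1]-c["cy"])/c["fy"],np.ones(len(uv))]@c["pose"][:3,:3].T
    o=c["pose"][:3,3]; return o+d*((z-o[2])/d[:,2])[:,None]
def crop(c,u,v,h,s):
    im=c["image"][int(v-h):int(v+h),int(u-h):int(u+h),::-1]; return cv2.resize(im,None,fx=s,fy=s,interpolation=cv2.INTER_CUBIC)
E
python3 - <<'E'
from h import *
for n in("scene","top"):
    c=load(n+"0.npz"); out=[]
    for P in([.564,-.214,.01],[.559,.187,.07]):
        u,v=proj(c,np.array(P))[0]; h=32; s=6; print(n,int(u-h),int(v-h)); out.append(crop(c,u,v,h,s))
    cv2.imwrite(f"pics/{n}c.png",np.hstack(out))
E
```

```text
scene 183 184
scene 336 246
top 314 154
top 180 153
```

View pics/scenec.png

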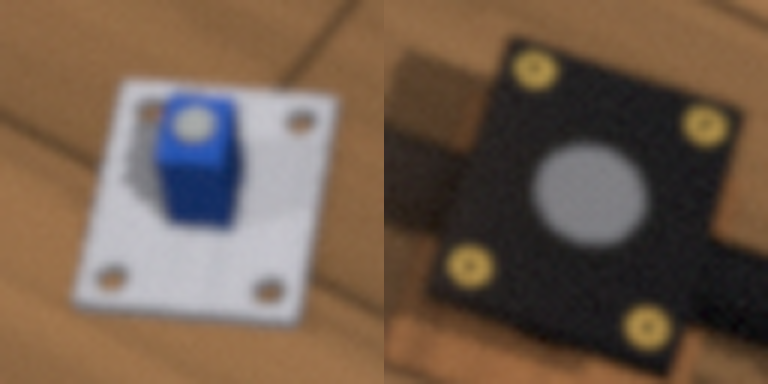

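View pics/topc.png

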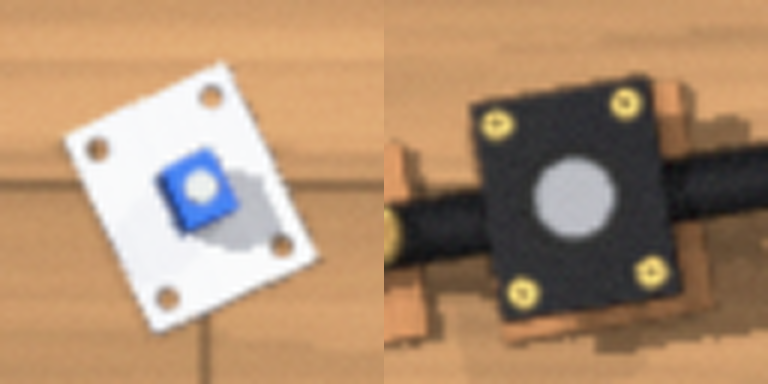

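```bash
cat > fit.py <<'E'
from h import *
from scipy.optimize import least_squares
C={n:load(n+"0.npz") for n in("scene","top")}
X=np.array([[42,32],[-42,32],[-42,-32],[42,-32]])/1000
def fit(obs,x0,zfix=None,names=("scene","top")):
    def pts(p):
        c,s=np.cos(p[3]),np.sin(p[3]); return np.c_[p[0]+c*X[:,0]-s*X[:,1],p[1]+s*X[:,0]+c*X[:,1],np.full(4,p[2])]
    def f(p):
        if zfix is not None: p=np.r_[p[:2],zfix,p[3]]
        r=[]
        for n in names:
            q=proj(C[n],pts(p)); d=np.linalg.norm(q[:,None]-obs[n][None],axis=2); 
            from scipy.optimize import linear_sum_assignment as L
            i,j=L(d); r.append((q[i]-obs[n][j]).ravel())
        return np.concatenate(r)
    s=least_squares(f,x0); return s.x,np.abs(s.fun).max()
def px(l,off): return (np.array(l)+.5)/6-.5+np.array(off)
cov={"scene":px([(152,110),(302,122),(112,277),(270,291)],(183,184)),"top":px([(97,149),(211,96),(282,245),(167,297)],(314,154))}
val={"scene":px([(152,70),(322,125),(86,266),(264,327)],(336,246)),"top":px([(113,125),(242,103),(269,271),(139,293)],(180,153))}
for nm,o,x0,z in(("cov",cov,[.564,-.214,.008,.43],.008),("val",val,[.559,.187,.07,.17],.07)):
    for zf in(None,z):
        for ns in(("scene","top"),("scene",),("top",)):
            if zf is None and len(ns)==1: continue
            p,e=fit(o,x0,zf,ns); print(nm,zf,ns,np.round(p[:3],4),np.degrees(p[3]).round(2),e.round(2))
for n in C:
    hsv=cv2.cvtColor(C[n]["image"],cv2.COLOR_RGB2HSV); u,v=proj(C[n],np.array([.541,.294,.086]))[0]
    m=((hsv[...,0]<6)|(hsv[...,0]>174))&(hsv[...,1]>190)&(hsv[...,2]>140)
    yy,xx=np.nonzero(m); k=np.hypot(xx-u,yy-v)<14; q=[xx[k].mean(),yy[k].mean()]; print(n,"cap",k.sum(),np.round(q,1),back(C[n],q,.084).round(4))
E
python3 fit.py
```

```text
cov None ('scene', 'top') [ 0.5629 -0.209   0.0109] 24.85 0.54
cov 0.008 ('scene', 'top') [ 0.5623 -0.2098  0.0022] 24.85 0.68
cov 0.008 ('scene',) [ 0.561  -0.2095  0.008 ] 24.71 0.19
cov 0.008 ('top',) [ 0.564  -0.2105  2.2305] 25.0 0.12
val None ('scene', 'top') [0.5583 0.1895 0.0742] 9.46 0.38
val 0.07 ('scene', 'top') [0.5571 0.1895 0.07  ] 9.46 0.74
val 0.07 ('scene',) [0.5558 0.1896 0.0698] 9.33 0.13
val 0.07 ('top',) [0.559  0.1892 0.07  ] 9.68 0.11
scene cap 70 [419.8 291.8] [[0.5396 0.2929 0.084 ]]
top cap 0 [nan nan] [[nan nan nan]]fit.py:28: RuntimeWarning: Mean of empty slice.
  yy,xx=np.nonzero(m); k=np.hypot(xx-u,yy-v)<14; q=[xx[k].mean(),yy[k].mean()]; print(n,"cap",k.sum(),np.round(q,1),back(C[n],q,.084).round(4))
  ret = ret.dtype.type(ret / rcount)
```

```bash
cat > d.py <<'E'
import sys,numpy as np
from plant import r
from scipy.spatial.transform import Rotation as R
s=r.get_state(); t=np.array([float(a) for a in sys.argv[1:4]]); 
Rm=R.from_euler("xyz",s["eef_rot"],degrees=True)
d=Rm.inv().apply(t-s["tcp_pos"])
print("t",s["time_s"],"tcp",s["tcp_pos"].round(4),s["eef_rot"].round(2),"F",s["contact_force"].round(1),"w",round(s["gripper_width"],4))
print("delta tool",d.round(4))
if len(sys.argv)>4:
    y=(float(sys.argv[4])-s["eef_rot"][2]+180)%360-180; print("roll rad",round(-np.radians(y),4))
E
python3 d.py .52 -.35 .24; python3 d.py .54 .293 .24
```

```text
t 1.2 tcp [ 0.2383 -0.6315  0.2455] [ 180.      0.   -159.33] F [-0.3 -0.3  0.4] w 0.0874
delta tool [-0.363   0.1639  0.0056]
t 1.2 tcp [ 0.2383 -0.6315  0.2455] [ 180.      0.   -159.33] F [-0.3 -0.3  0.4] w 0.0874
delta tool [-0.6087  0.7585  0.0056]
```

>>> step_arm([
  [0,-0.055,0.025,0,0],
  [0,-0.11,0.05,0,0],
  [0,-0.165,0.075,0,0],
  [0,-0.22,0.1,0,0],
  [0,-0.275,0.125,0,0],
], newtons=20)

```text
time_s: 1.82
tcp_pos: [0.4527, -0.416, 0.2459]
eef_rot: [-180.0, 0.0, -159.3]
contact_force: [1.6, -1.2, 0.0]
gripper_width: 0.0432
```

```bash
python3 d.py .54 .293 .24
```

```text
t 1.825 tcp [ 0.4527 -0.416   0.2459] [-1.7997e+02  2.0000e-02 -1.5932e+02] F [ 1.6 -1.2  0. ] w 0.0432
delta tool [-0.332   0.6325  0.0057]
```

>>> step_arm([
  [0,-0.027,0.052,0,0],
  [0,-0.055,0.104,0,0],
  [0,-0.082,0.156,0,0],
  [0,-0.109,0.208,0,0],
  [0,-0.137,0.26,0,0],
])

```text
time_s: 2.45
tcp_pos: [0.4879, -0.124, 0.246]
eef_rot: [-180.0, 0.1, -159.3]
contact_force: [0.6, -0.8, -0.1]
gripper_width: 0.0009
```

>>> step_arm([
  [0,-0.027,0.052,0,0],
  [0,-0.055,0.104,0,0],
  [0,-0.082,0.156,0,0],
  [0,-0.109,0.208,0,0],
  [0,-0.137,0.26,0,0],
])

```text
time_s: 3.08
tcp_pos: [0.5242, 0.1678, 0.246]
eef_rot: [180.0, 0.1, -159.3]
contact_force: [1.6, 0.2, 0.1]
gripper_width: 0.0006
```

```bash
python3 d.py .54 .293 .13
```

```text
t 3.075 tcp [0.5242 0.1678 0.246 ] [ 1.7999e+02  6.0000e-02 -1.5931e+02] F [1.6 0.2 0.1] w 0.0006
delta tool [-0.059   0.1115  0.1161]
```

>>> step_arm([
  [0,-0.03,0.056,0,0],
  [0,-0.059,0.1115,0,0],
  [0,-0.059,0.1115,0.06,0],
  [0,-0.059,0.1115,0.1,0],
  [0,-0.059,0.1115,0.116,0],
])

```text
time_s: 3.7
tcp_pos: [0.539, 0.2902, 0.1271]
eef_rot: [-179.9, -0.2, -159.3]
contact_force: [0.7, 0.1, -0.0]
gripper_width: 0.0002
```

```bash
python3 d.py .54 .293 .092; python3 - <<'E'
from plant import capture
import cv2,numpy as np
from h import *
c=capture("scene");u,v=proj(c,np.array([.54,.293,.1]))[0];cv2.imwrite("pics/p1.png",crop(c,u,v,50,6))
E
```

```text
t 3.7 tcp [0.539  0.2902 0.1271] [-179.91   -0.2  -159.32] F [ 0.7  0.1 -0. ] w 0.0002
delta tool [-0.002   0.0023  0.0351]
```

View pics/p1.png

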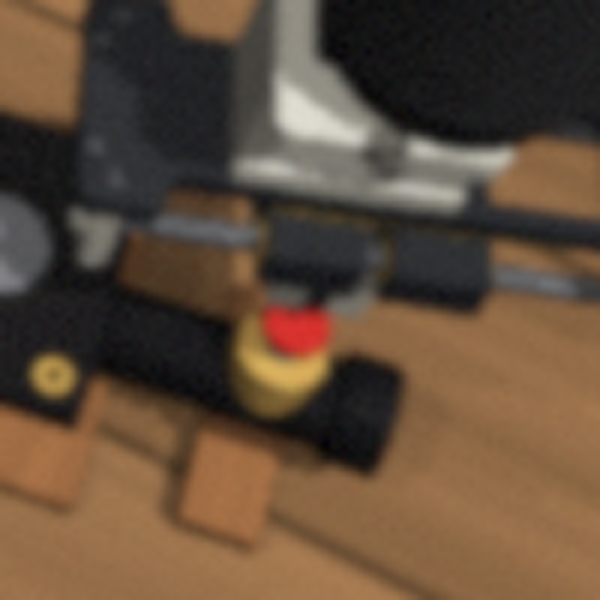

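The closed fingertips (crop about 315,290) are over the red cap (295,330), so I can press down.

>>> step_arm([
  [0,-0.002,0.002,0.02,0],
  [0,-0.002,0.002,0.029,0],
  [0,-0.002,0.002,0.034,0],
  [0,-0.002,0.002,0.036,0],
  [0,-0.002,0.002,0.036,0],
])

```text
time_s: 4.38
tcp_pos: [0.542, 0.294, 0.0957]
eef_rot: [180.0, 0.1, -159.3]
contact_force: [-2.7, 0.1, 7.7]
gripper_width: -0.0001
```

```bash
python3 d.py .54 .293 .091; python3 - <<'E'
from plant import capture
import cv2,numpy as np
from h import *
c=capture("scene");u,v=proj(c,np.array([.54,.293,.1]))[0];cv2.imwrite("pics/p2.png",crop(c,u,v,50,6))
E
```

```text
t 4.375 tcp [0.542  0.294  0.0957] [ 1.7996e+02  1.4000e-01 -1.5931e+02] F [-2.7  0.1  7.7] w -0.0001
delta tool [ 0.0022 -0.0002  0.0047]
```

View pics/p2.png

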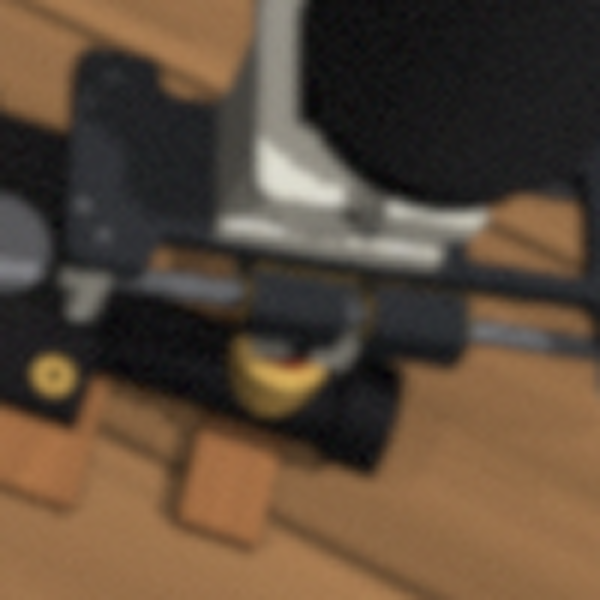

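>>> step_arm([
  [0,0.002,0,0.003,0],
  [0,0.002,0,0.005,0],
  [0,0.002,0,0.0055,0],
  [0,0.002,0,0.0055,0],
])

```text
time_s: 4.92
tcp_pos: [0.5418, 0.294, 0.0915]
eef_rot: [179.9, 0.4, -159.3]
contact_force: [1.4, -1.6, 8.6]
gripper_width: 0.0005
```

>>> step_arm([
  [0,0,0,0.001,0],
  [0,0,0,0.002,0],
  [0,0,0,0.002,0],
  [0,0,0,0.002,0],
])

```text
time_s: 5.42
tcp_pos: [0.5419, 0.294, 0.0911]
eef_rot: [179.9, 0.4, -159.2]
contact_force: [-3.6, -3.2, 21.4]
gripper_width: 0.0003
```

>>> step_arm([
  [0,0,0,-0.03,0],
  [0.05,0,0,-0.08,0],
  [0.087,0,0,-0.12,0],
  [0.087,0,0,-0.12,0],
])

```text
time_s: 5.92
tcp_pos: [0.5412, 0.2939, 0.2114]
eef_rot: [179.8, 0.5, -159.3]
contact_force: [0.5, 0.7, -0.9]
gripper_width: 0.0252
```

```bash
python3 d.py .5625 -.21 .15 -155.15
```

```text
t 5.925 tcp [0.5412 0.2939 0.2114] [ 179.84    0.47 -159.31] F [ 0.5  0.7 -0.9] w 0.0252
delta tool [ 0.1586 -0.4791  0.0588]
roll rad -0.0727
```

>>> step_arm([
  [0.087,0.018,-0.054,0,-0.015],
  [0.087,0.036,-0.108,0,-0.03],
  [0.087,0.054,-0.162,0,-0.045],
  [0.087,0.072,-0.216,0,-0.06],
  [0.087,0.09,-0.27,0,-0.073],
])

```text
time_s: 6.55
tcp_pos: [0.5502, 0.0065, 0.2065]
eef_rot: [-180.0, 0.0, -155.1]
contact_force: [0.8, 0.2, -0.3]
gripper_width: 0.0746
```

```bash
python3 d.py .5625 -.21 .15 -155.15
```

```text
t 6.55 tcp [0.5502 0.0065 0.2065] [-1.7999e+02  4.0000e-02 -1.5511e+02] F [ 0.8  0.2 -0.3] w 0.0746
delta tool [ 0.08   -0.2016  0.0564]
roll rad 0.0007
```

>>> step_arm([
  [0.087,0.02,-0.051,0,0],
  [0.087,0.04,-0.102,0,0],
  [0.087,0.06,-0.153,0.02,0],
  [0.087,0.08,-0.2015,0.05,0],
  [0.087,0.08,-0.2015,0.056,0],
])

```text
time_s: 7.18
tcp_pos: [0.5606, -0.2112, 0.1476]
eef_rot: [179.9, -0.2, -155.4]
contact_force: [-0.9, 0.8, -0.0]
gripper_width: 0.0872
```

>>> step_arm([
  [0.087,0,0,0,0],
  [0.087,0,0,0,0],
])

```text
time_s: 7.42
tcp_pos: [0.5632, -0.2073, 0.151]
eef_rot: [-180.0, 0.1, -155.1]
contact_force: [0.8, 0.1, 0.6]
gripper_width: 0.0872
```

```bash
python3 d.py .5625 -.21 .038 -155.15; python3 - <<'E'
from plant import capture
import cv2,numpy as np
from h import *
c=capture("scene");u,v=proj(c,np.array([.5625,-.21,.06]))[0];a=crop(c,u,v,50,6)
cv2.imwrite("pics/g1.png",a)
E
```

```text
t 7.425 tcp [ 0.5632 -0.2073  0.151 ] [-1.7996e+02  7.0000e-02 -1.5508e+02] F [0.8 0.1 0.6] w 0.0872
delta tool [ 0.0019 -0.0021  0.113 ]
roll rad 0.0013
```

View pics/g1.png

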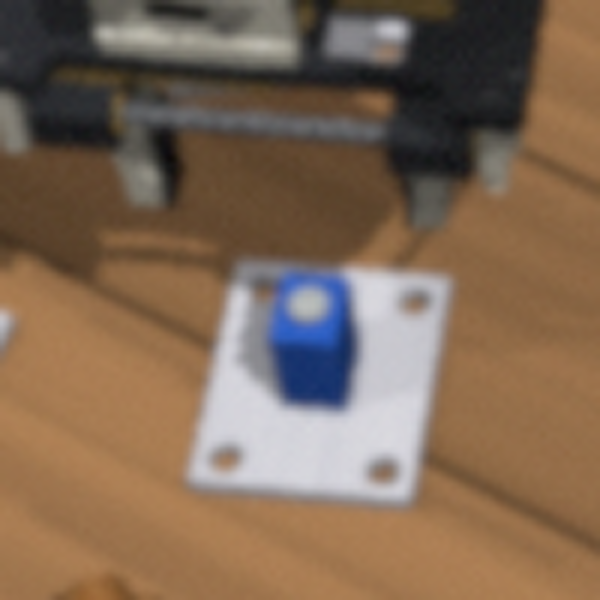

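The chosen plate (crop 320,380) sits under the open fingers (150 and 430), and the jaws line up with it. Now the descent.

>>> step_arm([
  [0.087,0,0,0.04,0],
  [0.087,0,0,0.075,0],
  [0.087,0,0,0.1,0],
  [0.087,0,0,0.112,0],
  [0.087,0,0,0.112,0],
])

```text
time_s: 8.1
tcp_pos: [0.5628, -0.2075, 0.0381]
eef_rot: [180.0, -0.0, -155.1]
contact_force: [-0.2, -0.3, -0.1]
gripper_width: 0.087
```

>>> step_arm([
  [0.087,0,0,0,0],
  [0.087,0,0,0,0],
])

```text
time_s: 8.35
tcp_pos: [0.5633, -0.2081, 0.0392]
eef_rot: [-179.9, 0.1, -155.1]
contact_force: [0.3, 0.1, 0.4]
gripper_width: 0.0873
```

```bash
python3 d.py .5625 -.21 .038 -155.15; python3 - <<'E'
from plant import capture
import cv2,numpy as np
from h import *
c=capture("scene");u,v=proj(c,np.array([.5625,-.21,.03]))[0];a=crop(c,u,v,50,6)
cv2.imwrite("pics/g2.png",a)
E
```

```text
t 8.35 tcp [ 0.5633 -0.2081  0.0392] [-1.7994e+02  1.0000e-01 -1.5514e+02] F [0.3 0.1 0.4] w 0.0873
delta tool [ 0.0015 -0.0014  0.0012]
roll rad 0.0002
```

View pics/g2.png

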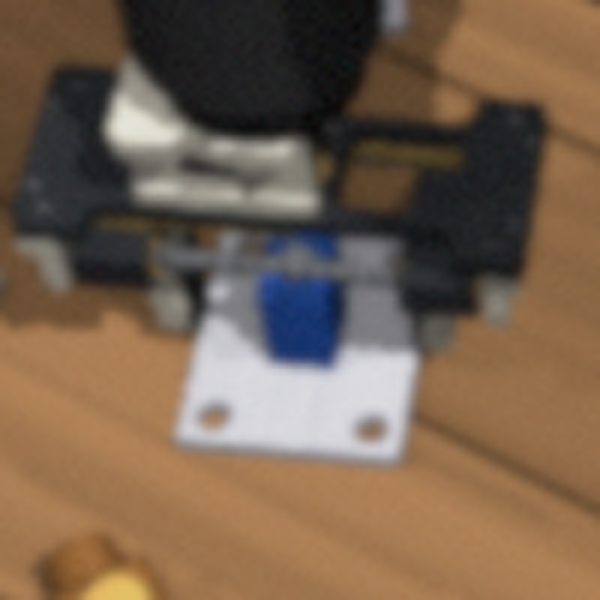

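The fingers straddle the block (crop 300,310), so I'll centre slightly and close.

>>> step_arm([
  [0.06,0.001,-0.0015,0,0],
  [0.045,0.001,-0.0015,0,0],
  [0.03,0.001,-0.0015,0,0],
  [0.02,0.001,-0.0015,0,0],
  [0.015,0.001,-0.0015,0,0],
], newtons=35)

```text
time_s: 9.02
tcp_pos: [0.5622, -0.2098, 0.038]
eef_rot: [180.0, -0.0, -155.1]
contact_force: [-0.5, 0.1, 0.3]
gripper_width: 0.0425
```

>>> step_arm([
  [0.015,0,0,0,0],
  [0.015,0,0,0,0],
  [0.015,0,0,0,0],
])

```text
time_s: 9.4
tcp_pos: [0.5624, -0.2099, 0.0381]
eef_rot: [-180.0, 0.0, -155.1]
contact_force: [-0.5, -0.6, -0.3]
gripper_width: 0.0277
```

Gripped at 28 mm, as expected. Lifting.

>>> step_arm([
  [0.015,0,0,-0.02,0],
  [0.015,0,0,-0.05,0],
  [0.015,0,0,-0.09,0],
  [0.015,0,0,-0.13,0],
  [0.015,0,0,-0.15,0],
])

```text
time_s: 10.02
tcp_pos: [0.5627, -0.2099, 0.1901]
eef_rot: [-179.9, 0.1, -155.1]
contact_force: [0.2, -0.3, -3.1]
gripper_width: 0.0278
```

>>> step_arm([
  [0.015,0,0,0,0],
  [0.015,0,0,0,0],
  [0.015,0,0,0,0],
])

```text
time_s: 10.4
tcp_pos: [0.5614, -0.2097, 0.1864]
eef_rot: [179.9, -0.1, -155.2]
contact_force: [-0.3, -0.1, -2.5]
gripper_width: 0.0278
```

```bash
python3 d.py .5575 .1895 .188 -170.5; python3 - <<'E'
from plant import capture
import cv2,numpy as np
from h import *
for n in("scene","top"):
    c=capture(n);np.savez(n+"1.npz",**c);u,v=proj(c,np.array([.5625,-.21,.16]))[0];a=crop(c,u,v,50,4);cv2.imwrite(f"pics/l_{n}.png",a)
E
python3 -c "
import cv2,numpy as np;cv2.imwrite('pics/l.png',np.hstack([cv2.imread('pics/l_scene.png'),cv2.imread('pics/l_top.png')]))"
```

```text
t 10.4 tcp [ 0.5614 -0.2097  0.1864] [ 1.7991e+02 -1.3000e-01 -1.5516e+02] F [-0.3 -0.1 -2.5] w 0.0278
delta tool [-0.1641  0.3639 -0.0014]
roll rad 0.2678
```

View pics/l.png

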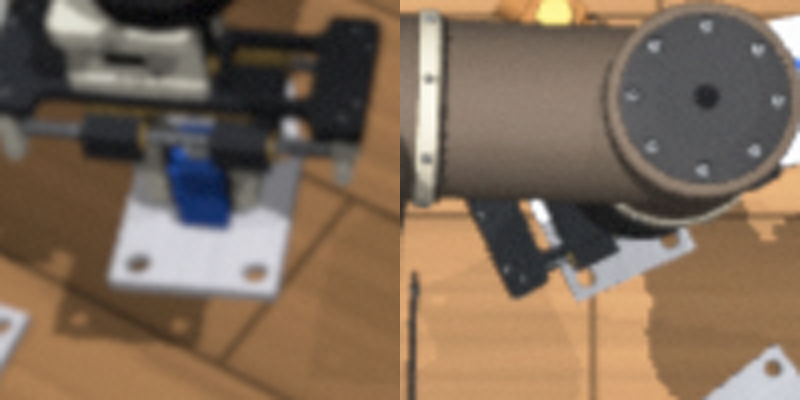

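The plate is lifted and level, with both front holes visible (scene crop at 137,262 and 255,272). Transferring at the same height.

>>> step_arm([
  [0.015,-0.016,0.036,0,0.04],
  [0.015,-0.037,0.082,0,0.09],
  [0.015,-0.058,0.128,0,0.14],
  [0.015,-0.076,0.168,0,0.19],
  [0.015,-0.09,0.2,0,0.22],
])

```text
time_s: 11.12
tcp_pos: [0.5597, 0.0112, 0.1877]
eef_rot: [-180.0, -0.0, -167.8]
contact_force: [0.8, 0.1, -2.7]
gripper_width: 0.028
```

```bash
python3 d.py .5575 .1895 .188 -170.5
```

```text
t 11.125 tcp [0.5597 0.0112 0.1877] [-1.8000e+02 -3.0000e-02 -1.6777e+02] F [ 0.8  0.1 -2.7] w 0.028
delta tool [-0.0357  0.1747 -0.0004]
roll rad 0.0476
```

>>> step_arm([
  [0.015,-0.009,0.044,0,0.015],
  [0.015,-0.018,0.087,0,0.03],
  [0.015,-0.027,0.13,0,0.04],
  [0.015,-0.033,0.16,0,0.0476],
  [0.015,-0.0357,0.1747,0,0.0476],
])

```text
time_s: 11.75
tcp_pos: [0.5574, 0.1893, 0.1874]
eef_rot: [-180.0, -0.0, -170.4]
contact_force: [-0.6, -0.1, -2.5]
gripper_width: 0.0277
```

>>> step_arm([
  [0.015,0,0,0,0],
  [0.015,0,0,0,0],
  [0.015,0,0,0,0],
])

```text
time_s: 12.12
tcp_pos: [0.5577, 0.1868, 0.1881]
eef_rot: [-180.0, -0.0, -170.5]
contact_force: [0.8, -0.5, -2.4]
gripper_width: 0.0279
```

```bash
python3 d.py .5575 .1895 .13 -170.5; python3 - <<'E'
from plant import capture
import cv2,numpy as np
from h import *
L=[]
for n in("scene","top"):
    c=capture(n);np.savez(n+"2.npz",**c);u,v=proj(c,np.array([.5575,.19,.15]))[0];h=42;print(n,int(u-h),int(v-h));L.append(crop(c,u,v,h,4.76))
cv2.imwrite("pics/v1.png",np.hstack(L))
E
```

```text
t 12.125 tcp [0.5577 0.1868 0.1881] [-1.7999e+02 -1.0000e-02 -1.7053e+02] F [ 0.8 -0.5 -2.4] w 0.0279
delta tool [-0.0003  0.0027  0.0581]
roll rad -0.0006
scene 334 218
top 165 141
```

View pics/v1.png

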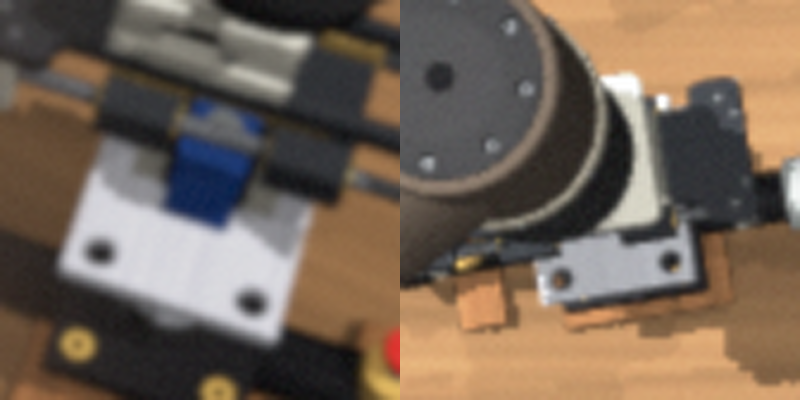

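```bash
cat > chk.py <<'E'
import sys
from h import *
def pp(l,off,s): return (np.array(l)+.5)/s-.5+np.array(off)
def run(n,uv,zc,vc,vy,which):
    # which: +1 => cover holes on +x side, -1 => -x side ; ordering by +y first
    c=load(n); P=back(c,uv,zc)[:,:2]
    a=np.radians(vy); ex=np.array([np.cos(a),np.sin(a)]); ey=np.array([-ex[1],ex[0]])
    P=P[np.argsort(-P@ey)]
    V=np.array([vc+which*.042*ex+s*.032*ey for s in(1,-1)])
    D=(P-V)*1000; dv=P[0]-P[1]
    # cover yaw from the hole pair, centre
    print(n,"hole err world mm",D.round(1).tolist(),"mean",D.mean(0).round(1),"spacing",(np.linalg.norm(dv)*1000).round(1),"cover yaw",(np.degrees(np.arctan2(dv[1],dv[0]))-90).round(2))
    for q in uv: 
        z=c["z_map"][int(round(q[1]))-3:int(round(q[1]))+4,int(round(q[0]))-3:int(round(q[0]))+4]; i=np.median(z[z>0])
        d=np.array([(q[0]-c["cx"])/c["fx"]*i,(q[1]-c["cy"])/c["fy"]*i,i,1]); print("  depth z",(c["pose"]@d)[2].round(4))
E
python3 - <<'E'
from chk import *
run("scene2.npz",pp([(99,251),(252,302)],(334,218),4.76),.158,np.array([.5558,.1896]),9.33,1)
run("top2.npz",pp([(162,279),(271,262)],(165,141),4.76),.158,np.array([.559,.1892]),9.68,-1)
E
```

```text
scene2.npz hole err world mm [[0.3, -1.8], [0.6, -2.2]] mean [ 0.5 -2. ] spacing 64.4 cover yaw 9.52
  depth z 0.1495
  depth z 0.1508
top2.npz hole err world mm [[-0.6, -2.1], [-1.3, -2.6]] mean [-1.  -2.3] spacing 64.4 cover yaw 9.04
  depth z 0.1572
  depth z 0.1576
```

>>> step_arm([
  [0.015,0,0.0023,0.01,0.002],
  [0.015,0,0.0023,0.025,0.002],
  [0.015,0,0.0023,0.04,0.002],
  [0.015,0,0.0023,0.053,0.002],
  [0.015,0,0.0023,0.058,0.002],
])

```text
time_s: 12.85
tcp_pos: [0.5568, 0.1897, 0.1286]
eef_rot: [-180.0, -0.1, -170.6]
contact_force: [0.2, 0.7, -3.1]
gripper_width: 0.0278
```

>>> step_arm([
  [0.015,0,0,0,0],
  [0.015,0,0,0,0],
  [0.015,0,0,0,0],
  [0.015,0,0,0,0],
])

```text
time_s: 13.35
tcp_pos: [0.5575, 0.1901, 0.1305]
eef_rot: [180.0, 0.0, -170.6]
contact_force: [-0.1, -0.6, -2.1]
gripper_width: 0.0278
```

```bash
python3 d.py .5575 .1895 .13 -170.5; python3 - <<'E'
from plant import capture
import cv2,numpy as np
from h import *
L=[]
for n in("scene","top"):
    c=capture(n);np.savez(n+"3.npz",**c);u,v=proj(c,np.array([.5575,.19,.1]))[0];h=42;print(n,int(u-h),int(v-h));L.append(crop(c,u,v,h,4.76))
cv2.imwrite("pics/v2.png",np.hstack(L))
E
python3 d.py .5575 .1895 .13
```

```text
t 13.35 tcp [0.5575 0.1901 0.1305] [ 1.7998e+02  4.0000e-02 -1.7059e+02] F [-0.1 -0.6 -2.1] w 0.0278
delta tool [ 0.0001 -0.0006  0.0005]
roll rad -0.0017
scene 330 230
top 167 142
t 13.45 tcp [0.5574 0.1901 0.1303] [ 1.7999e+02  2.0000e-02 -1.7059e+02] F [-0.7 -0.7 -2.3] w 0.0277
delta tool [-0.     -0.0006  0.0003]
```

View pics/v2.png

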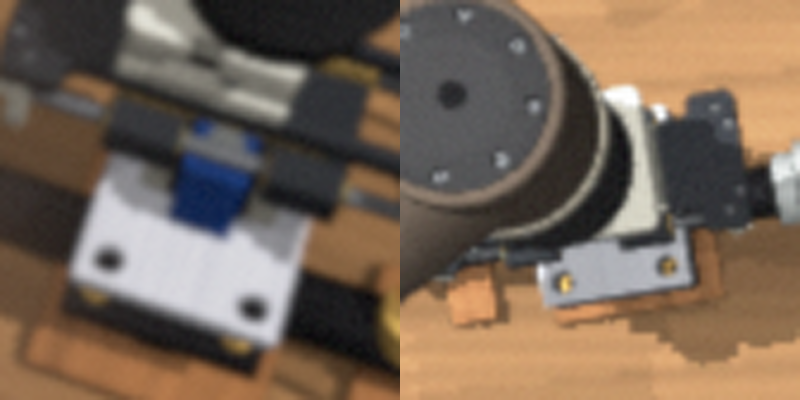

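```bash
python3 - <<'E'
from chk import *
run("scene3.npz",pp([(109,260),(253,309)],(330,230),4.76),.1,np.array([.5558,.1896]),9.33,1)
run("top3.npz",pp([(165,284),(268,266)],(167,142),4.76),.1,np.array([.559,.1892]),9.68,-1)
def cloud(n,boxw,zr):
    c=load(n); z=c["z_map"]; v,u=np.nonzero(z>0); i=z[v,u]
    P=np.c_[(u-c["cx"])/c["fx"]*i,(v-c["cy"])/c["fy"]*i,i,np.ones(len(i))]@c["pose"].T
    a=np.radians(9.5); d=P[:,:2]-[.5573,.1894]; x=d@[np.cos(a),np.sin(a)]; y=d@[-np.sin(a),np.cos(a)]
    k=(x>boxw[0])&(x<boxw[1])&(abs(y)<.037)&(P[:,2]>zr[0])&(P[:,2]<zr[1]); Q=P[k,:3]
    A=np.c_[x[k],y[k],np.ones(k.sum())]; co=np.linalg.lstsq(A,Q[:,2],rcond=None)[0]
    print(n,k.sum(),"z med",np.median(Q[:,2]).round(4),"tilt deg",np.degrees(co[:2]).round(1))
cloud("scene3.npz",(.025,.05),(.088,.112)); cloud("top3.npz",(-.05,-.03),(.088,.112))
cloud("scene0.npz",(.025,.05),(.06,.08)); cloud("top0.npz",(-.05,-.03),(.06,.08))
E
```

```text
scene3.npz hole err world mm [[0.4, 1.5], [0.5, 1.8]] mean [0.4 1.6] spacing 63.7 cover yaw 9.47
  depth z 0.0952
  depth z 0.0939
top3.npz hole err world mm [[-1.9, -0.1], [-1.6, 0.6]] mean [-1.8  0.3] spacing 63.3 cover yaw 10.09
  depth z 0.0987
  depth z 0.0996
scene3.npz 365 z med 0.0997 tilt deg [0.7 0. ]
top3.npz 150 z med 0.1009 tilt deg [-1.4 -0.9]
scene0.npz 390 z med 0.0697 tilt deg [-0.1  0.1]
top0.npz 168 z med 0.0707 tilt deg [ 0.6 -0.9]
```

>>> step_arm([
  [0.015,-0.0005,-0.001,0.001,0],
  [0.015,-0.0005,-0.001,0.001,0],
  [0.015,-0.0005,-0.001,0.001,0],
  [0.015,-0.0005,-0.001,0.001,0],
])

```text
time_s: 13.95
tcp_pos: [0.558, 0.1891, 0.1291]
eef_rot: [180.0, 0.0, -170.6]
contact_force: [-0.1, -0.8, -3.5]
gripper_width: 0.028
```

>>> step_arm([
  [0.015,0,0,0,0],
  [0.015,0,0,0,0],
  [0.015,0,0,0,0],
  [0.015,0,0,0,0],
])

```text
time_s: 14.45
tcp_pos: [0.558, 0.1891, 0.1291]
eef_rot: [180.0, 0.0, -170.6]
contact_force: [0.3, 0.9, -2.7]
gripper_width: 0.0283
```

```bash
python3 - <<'E'
from plant import capture,r,spotter
import cv2,numpy as np
from h import *
for k in range(3):
    L=[]; 
    for n in("scene","top"):
        c=capture(n);np.savez(f"{n}{4+k}.npz",**c);u,v=proj(c,np.array([.5575,.19,.1]))[0];h=42;L.append(crop(c,u,v,h,4.76))
    s=r.get_state();print(s["time_s"],s["tcp_pos"].round(4),s["qd"].round(2))
    cv2.imwrite(f"pics/v{3+k}.png",np.hstack(L))
for n in("scene","top"):
    for l in("cover_hole_a","regulator","check_valve","stake1"):
        print(n,l,[(np.round(d["location"],3).tolist(),round(d["p"],2)) for d in spotter.tip_of(n,l)])
E
```

```text
14.55 [0.558  0.1892 0.1291] [-0.02 -0.04  0.06  0.08  0.11  0.01]
14.65 [0.558  0.1891 0.1291] [ 0.1  -0.11  0.03 -0.   -0.04 -0.06]
14.75 [0.558  0.1891 0.1291] [-0.05  0.05 -0.01 -0.05 -0.07  0.05]
scene cover_hole_a [([0.598, 0.225, 0.091], 0.83), ([0.636, -0.411, -0.004], 0.83), ([0.704, -0.334, -0.004], 0.69), ([0.451, -0.355, -0.0], 0.64), ([0.222, -0.336, -0.001], 0.63), ([0.351, -0.332, -0.002], 0.58), ([0.21, -0.44, -0.004], 0.56), ([0.715, -0.186, 0.001], 0.56)]
scene regulator [([0.739, 0.16, -0.002], 0.77)]
scene check_valve [([0.716, -0.188, 0.002], 0.71)]
scene stake1 [([0.765, 0.045, -0.001], 0.78), ([0.755, -0.053, 0.003], 0.63)]
top cover_hole_a [([0.453, -0.353, 0.0], 0.97), ([0.219, -0.332, -0.001], 0.92), ([0.698, -0.33, 0.003], 0.9), ([0.206, -0.442, 0.001], 0.89), ([0.522, 0.156, 0.091], 0.74), ([0.353, -0.328, -0.001], 0.73), ([0.634, -0.41, -0.0], 0.71)]
top regulator [([0.736, 0.159, -0.004], 0.7)]
top check_valve []
top stake1 [([0.764, 0.045, -0.001], 0.49), ([0.758, -0.052, 0.001], 0.49)]
```

View pics/v3.png

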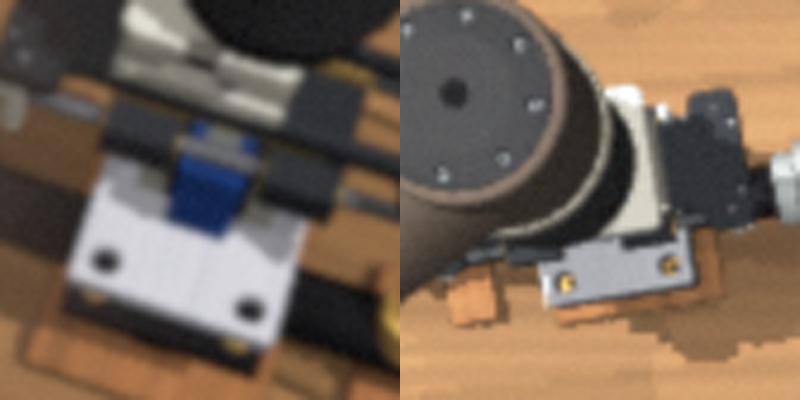

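View pics/v5.png

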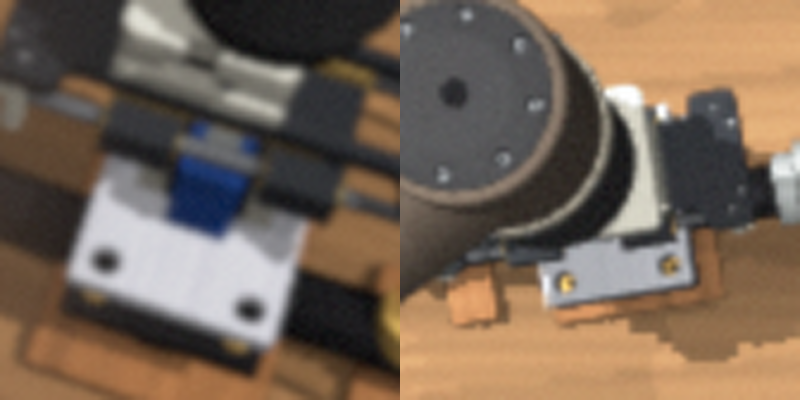

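```bash
python3 - <<'E'
from chk import *
for dz in(.097,.099,.101):
  print(dz);run("scene6.npz",pp([(106,260),(249,309)],(330,230),4.76),dz,np.array([.5558,.1896]),9.33,1)
  run("top6.npz",pp([(166,283),(270,265)],(167,142),4.76),dz,np.array([.559,.1892]),9.68,-1)
c=load("top6.npz"); im=c["image"][142+48:142+64,167+24:167+64,::-1]; cv2.imwrite("pics/t6.png",cv2.resize(im,None,fx=18,fy=18,interpolation=cv2.INTER_CUBIC))
E
```

```text
0.097
scene6.npz hole err world mm [[-0.3, -0.1], [-0.4, 0.4]] mean [-0.3  0.2] spacing 63.5 cover yaw 9.33
  depth z 0.0941
  depth z 0.0928
top6.npz hole err world mm [[-1.1, -0.2], [-0.7, -0.2]] mean [-0.9 -0.2] spacing 64.0 cover yaw 10.0
  depth z 0.0972
  depth z 0.097
0.099
scene6.npz hole err world mm [[0.7, -0.0], [0.6, 0.6]] mean [0.7 0.3] spacing 63.4 cover yaw 9.33
  depth z 0.0941
  depth z 0.0928
top6.npz hole err world mm [[-1.2, -0.5], [-0.9, -0.4]] mean [-1.1 -0.5] spacing 64.0 cover yaw 10.0
  depth z 0.0972
  depth z 0.097
0.101
scene6.npz hole err world mm [[1.7, 0.0], [1.6, 0.8]] mean [1.7 0.4] spacing 63.2 cover yaw 9.33
  depth z 0.0941
  depth z 0.0928
top6.npz hole err world mm [[-1.4, -0.9], [-1.1, -0.7]] mean [-1.2 -0.8] spacing 63.9 cover yaw 10.0
  depth z 0.0972
  depth z 0.097
```

View pics/t6.png

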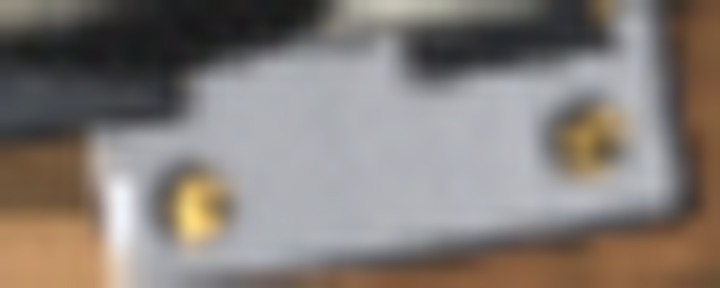

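Both views put every measured hole within about 1.3 mm of its threaded hole at the measured height, and the arm is still. Handing in.

```bash
python3 -c "
from plant import workorder,r
print(workorder.close_job()); s=r.get_state(); print(s['time_s'],s['tcp_pos'],s['gripper_width'])"
```

```text
the job is handed in; nothing more can be done
None
the job is handed in; nothing more can be done
```

I vented the valve, then picked up the cover and handed the job in at about 15 s, with the cover still held over the valve. The system gave no verdict.

**Plunger:** I pushed it down with closed fingers. The force rose to 21 N at a fingertip height of about 72 mm, so it was on its stop.

**Cover:** I took the leftmost of the four look-alikes by its blue block. The fingers closed at 28 mm, and the load was about 0.28 kg.

**Last checks:**
- **Height and level:** the underside is about 21 mm above the flange. The tool reads level within 0.1°. The camera depth gave up to about 1.5° of tilt, mostly noise, and that is well inside the limit.
- **Alignment:** the four holes were measured about 1 mm from the threaded holes, two in each view. Brass shows through both holes seen from above.
- **Stillness:** the position was steady to 0.1 mm over three readings.
- **Bystanders:** the regulator, check valve and both stakes were found within a few mm of where they started. The top view missed the check valve in the last check, so only the scene view confirms it.

**Disagreement:** the two cameras differ by about 3 mm in x, so I compared cover and valve within each view. The leftover x errors have opposite signs, about +0.7 and −1.1 mm.

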